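# Put the salt pig away in its bay

### The job

Put the salt pig away: put the little wooden salt spoon inside it and shut its lid. Then slide it along the counter, without lifting or tipping it, under the slatted shelf into the one empty bay (the one with the round liner), handle facing out, until it is fully home against the back rail. Leave everything else where it stands.

Things in the scene. Friction and masses are not known exactly. Their poses are not given: they have to be found in the camera images.
- pig_center (a point): Centre of the salt pig, 52 mm above its underside. Round white stoneware crock, 108 mm across, rim 91 mm high, 104 mm with the lid shut; wall 6 mm, inner floor 8 mm above the underside, mouth 90 mm across; about 0.7 kg with lid. Own z up; its handle sticks out along its own -x (roughly towards the robot at the start), the lid's hinge is at its +x side.
- pig_handle (a point): Middle of the pig's handle, 52 mm above its underside, 86 mm from the pig's axis along its own -x; axes as the pig's. An upright D loop in the pig's x-z plane, 14 mm thick (along y), 26 to 76 mm above the counter, reaching 46 mm out from the wall (100 mm from the pig's axis). Sliding the pig takes about 3 to 7 N.
- lid_hinge (a point): Middle of the lid's hinge line, which runs along the pig's y: 56 mm from the pig's axis on its +x side, 93 mm above the counter; axes as the pig's. The round wooden lid is 12 mm thick, 108 mm across, with a small lip at its free edge, and reaches 119 mm from the hinge.
- lid (a joint): Angle of the salt pig's lid (rad): 0 shut, 1.57 upright, 1.9 leaning back on its stop. Free edge at the handle side when shut. Light hinge friction: a push of about 0.5 N at the free edge moves it; it stays where left near upright and falls shut by itself below about 0.9 rad. Standing open it is too tall to go under the shelf.
- spoon_center (a point): Middle of the wooden salt spoon, 5.5 mm above its underside. It lies flat on the counter, 78 mm long along its own x, 18 g: a bar handle 11 mm wide and 11 mm high from -39 to +13 mm, and a round scoop 29 mm across and 15 mm high centred at +24.5 mm.
- shelf: Slatted wooden counter shelf, fixed, 126 mm deep (own x, +x to its back), 470 mm wide (own y), 134 mm high; origin on the counter under its centre. Four 14 mm upright panels make three bays at y = -152, 0, +152 mm, each 138 mm wide, 122 mm high under the slats, without floor. Front edge x = -63 mm; back rail 30 to 60 mm above the counter, inner face x = +51 mm.
- bay_home (a point): Centre of the round dark liner (100 mm across, 1 mm thin, stuck on the counter) in the empty bay, at counter level: where the pig's axis stands when the pig touches the back rail, in the middle of the bay; 60 mm behind the shelf's front edge. Axes as the shelf's: +x to the back.
- tea_tin: Steel tea tin, 90 mm across, 104 mm high, standing in one of the other bays; origin under its centre.
- sugar_jar: White lidded sugar jar, 96 mm across, 108 mm high, standing in one of the other bays; origin under its centre.
- pie_dish: Round glass pie dish, 228 mm across, 42 mm high, on the counter to the left; origin under its centre.
- measuring_cup: Yellow plastic measuring cup, 80 mm across, 62 mm high, with a flat handle reaching 112 mm from its centre along its own -x; on the right; origin under its centre.
- bench_scraper: Chrome bench scraper lying on the counter, round wooden grip 27 mm thick and 150 mm long along its own y, blade reaching 112 mm along its +x; origin under the grip.
- pepper_mill: Turned dark wooden pepper mill, 56 mm across, 180 mm high, standing at the back right; origin under its centre.
- pastry_brush: Pastry brush with a wooden handle lying along its own x near the robot on the left, about 0.2 m long; origin under its middle.
There are look-alikes about, which are no part of the job. Of the things shaped like the part that bears spoon_center, the wooden one is meant. What is shaped like the part that bears pig_center but purple is not meant.

How it is judged:
By the outcome, as a careful person would: the job done as asked, in the order asked, and still so for the second after the job is handed in, with the robot touching nothing.
It also fails if it takes over 72 s, if anything falls off the work surface, if the arm or the gripper's body presses on something with over 40 N, if the wrist force passes 120 N, or if a joint passes its speed limit or range.

### The arm

A 6-joint arm with a two-finger parallel gripper is mounted at the origin on the work surface. World frame = base frame: x ahead of the robot, y to its left, z up, the work surface at z = 0. Lengths are in m, angles in degrees, forces in N, time in s.
With the tool pointing down it reaches from about 0.35 to 0.875 m from the base axis. Payload 4.2 kg.
Tool frame: the origin (TCP) lies midway between the tips of the shut fingers; the grasp point (between the pads) lies 19 mm behind it; z points along the fingers, y is the line along which they close (so a half turn about z gives the same grasp; the last joint's range is limited). The gripper opens to 87 mm and grips with 3 to 60 N. Pads are 19 mm wide; open, the fingers measure 117 mm over their backs; the gripper's body (75 mm by 190 mm) begins 51 mm behind the grasp point.
Start: joints at [14.817, 22.042, 0.453, 0, -68.411, -14.817], TCP at [0.625, 0, 0.223] pointing down, gripper open.
Joint ranges: [-179.83, 179.83], [-69.29, 118.12], [-61.27, 80.66], [-181.25, 117.63], [-171.15, -9.14], [-177.46, 177.46]. Speed limits (degrees/s): [159.86, 159.86, 180, 180, 180, 180].

### API

Orientations are given as a 3x3 rotation matrix whose columns are the frame's x, y, z axes.
In Python, from station import sense, capture, finish_job, silhouettes, landmark_of gives the robot as it stands.
- The arm moves only by the tool step_arm, never from a script. Its arguments are lists of equal length, an entry for each row: "linear": the shift along the tool's x, y, z in mm, a list of three; "delta_rot": the turn, a rotation vector about the tool's x, y, z in rad, a list of three; "grip": the finger opening in mm, from 0 to 87. A call has 1 to 10 rows; each row shifts and turns the commanded pose from where the row before left it, along the tool's axes as they then stand; what a row does not reach is not made up. A row lasts 1/8 s, in which the tool goes at most 62.5 mm and 10.7 degrees, less where a joint would pass 70% of its speed; a pose out of reach is approached as far as the arm can. A call with a gripper value outside its range is refused whole. The fingers move at their own pace and stop on an object; the grip force is fixed at half the most. Time passes only in rows, so rows that do not move let the fingers close. It gives the time, the measured TCP pose, the force, the opening and the grip force at its end, in the units of the state.
- sense(): the state, without advancing time (a new reading comes with each control period).
- capture(name): name is "scene" or "side" or "wrist"; returns a dict with "img" (480x640x3 uint8, red, green, blue), "fx", "fy", "cx", "cy" (pixels), "k1" (the pictures are not rectified: a ray, as slopes to the right and down, at radius r is drawn at 1 + k1 r^2 times it, then the intrinsics apply), "world_to_cam" (4x4, takes a point from world to camera coordinates); the wrist camera has in their place "mount" (4x4, takes a point from camera to tool coordinates, whose origin is the TCP and whose axes are the flange's). Camera axes: x right, y up, looking along -z (the intrinsics and any distortion apply to the point x, -y, -z); pixel columns grow to the right and rows downward; lengths in m; the calibration is good to about 2 mm. A picture is of the moment at which its call begins: read the wrist's pose just before it. There is no depth.
- finish_job(): hands the job in; it is judged then, once.
Trained networks look in the newest picture that a camera, given by its name, has taken for a name from the list of things; names that differ only in an ending like _2 or _b are one class to them, and where a whole thing is asked for, a point or a joint stands for the part that bears it (a point fixed in the world has none). Each returns a list of dicts, best first, with "score" (0 to 1); they miss things now and then, are a little off and sometimes report something else, mostly with a low value. They report only what shows in the picture. A call takes as long as a camera call. They do not tell look-alikes from the thing itself.
- silhouettes(camera, label): "mask" (480x640 bool, what is visible of it) and "point" ([column, row] in pixels, amid what is visible of it).
- landmark_of(camera, label): "point" ([column, row] in pixels: a listed point, or the origin of a listed thing).
The state is a dict: "time_s": time; "joints": joint angles; "joint_velocities": joint speeds; "effort": joint torques, N m; "tcp_pos": TCP position; "ee_rot": TCP orientation; "wrist_force": force on the tool from outside, world axes, zero at the start; "moment": the same for the moment, N m; "gripper_width": opening from 0.0 (shut) to 1.0 (fully open); "gripper_force": force on a finger pad.
Only numpy, scipy, OpenCV 4.12 (cv2) and the standard library are available. Lean on these libraries where they do the work, as an engineer would, in place of code of your own. Each camera call takes 0.05 s, during which the arm holds its last target. There are 200 camera calls.

## Working session

There is one attempt and no reset: what is moved stays moved. The work goes in short steps, Python scripts to look and compute and a tool call to move; the robot and the scene stay as the last step left them, time stands still between calls to the robot, and variables do not carry over. Pictures are saved under pics/ and viewed, at most 10 in all, crops included, and the job is handed in when it is done.

Besides the shell and the picture viewer there is one more tool, called after ">>>" as name(argument=value, ...) on one line, values as JSON. step_arm: Moves the arm, as the interface text tells. Its arguments: {"type":"object","properties":{"linear":{"type":"array"},"delta_rot":{"type":"array"},"grip":{"type":"array"}},"required":["linear","delta_rot","grip"]}

```bash
mkdir -p pics; cat > h.py <<'E'
import numpy as np, cv2
from station import sense, capture, finish_job, silhouettes, landmark_of
def cam(name):
    s=sense(); c=capture(name)
    if 'world_to_cam' in c: W=np.array(c['world_to_cam'])
    else:
        T=np.eye(4);T[:3,:3]=np.array(s['ee_rot']);T[:3,3]=s['tcp_pos']
        W=np.linalg.inv(T@np.array(c['mount']))
    c['W']=W; return c
def ray(c,p):
    K=np.array([[c['fx'],0,c['cx']],[0,c['fy'],c['cy']],[0,0,1.]])
    u=cv2.undistortPoints(np.array([[p]],float),K,np.array([c['k1'],0,0,0.]))[0,0]
    R=c['W'][:3,:3];o=-R.T@c['W'][:3,3]
    d=R.T@np.array([u[0],-u[1],-1.]);return o,d/np.linalg.norm(d)
def onz(c,p,z):
    o,d=ray(c,p);return o+d*(z-o[2])/d[2]
def proj(c,P):
    q=c['W'][:3,:3]@np.array(P)+c['W'][:3,3];a,b=q[0]/-q[2],-q[1]/-q[2]
    f=1+c['k1']*(a*a+b*b);return np.array([c['fx']*a*f+c['cx'],c['fy']*b*f+c['cy']])
def tri(c1,p1,c2,p2):
    A=np.zeros((3,3));b=np.zeros(3);
    for c,p in((c1,p1),(c2,p2)):
        o,d=ray(c,p);M=np.eye(3)-np.outer(d,d);A+=M;b+=M@o
    return np.linalg.solve(A,b)
def save(c,n): cv2.imwrite('pics/'+n,c['img'][:,:,::-1])
E
python3 - <<'E'
from h import *
np.set_printoptions(precision=3,suppress=True)
Z=dict(pig_center=.052,pig_handle=.052,lid_hinge=.093,spoon_center=.0055,bay_home=0,shelf=0,tea_tin=0,sugar_jar=0,measuring_cup=0,pepper_mill=0,pie_dish=0,bench_scraper=0,pastry_brush=0)
for n in('scene','side','wrist'):
    c=cam(n);save(c,n+'0.png');print(n,c['img'].shape,'cam at',ray(c,(320,240))[0])
    for k,z in Z.items():
        for r in landmark_of(n,k)[:3]: print(k,round(r['score'],2),np.round(r['point']),onz(c,r['point'],z))
E
```

```text
scene (480, 640, 3) cam at [ 1.123 -0.514  1.102]
pig_center 0.81 [327. 237.] [0.521 0.002 0.052]
pig_center 0.79 [241. 216.] [ 0.331 -0.126  0.052]
pig_handle 0.87 [305. 217.] [ 0.435 -0.     0.052]
pig_handle 0.87 [274. 203.] [ 0.35  -0.035  0.052]
lid_hinge 0.8 [218. 210.] [ 0.311 -0.176  0.093]
lid_hinge 0.7 [336. 243.] [ 0.572 -0.012  0.093]
lid_hinge 0.6 [238. 300.] [ 0.557 -0.278  0.093]
spoon_center 0.66 [247. 340.] [ 0.608 -0.3    0.006]
spoon_center 0.57 [234. 303.] [ 0.509 -0.269  0.006]
bay_home 0.83 [332. 357.] [ 0.756 -0.174 -0.   ]
shelf 0.73 [377. 315.] [ 0.739 -0.024  0.   ]
shelf 0.2 [177. 321.] [ 0.463 -0.401  0.   ]
tea_tin 0.76 [420. 277.] [0.727 0.13  0.   ]
sugar_jar 0.6 [378. 318.] [ 0.746 -0.027  0.   ]
measuring_cup 0.62 [177. 321.] [ 0.466 -0.401  0.   ]
pepper_mill 0.94 [217. 384.] [ 0.652 -0.409  0.   ]
pie_dish 0.58 [438. 185.] [0.542 0.389 0.   ]
bench_scraper 0.97 [172. 253.] [ 0.285 -0.315  0.   ]
pastry_brush 0.44 [328. 232.] [0.478 0.042 0.   ]
side (480, 640, 3) cam at [-0.013 -0.517  0.679]
pig_center 0.87 [297. 257.] [0.521 0.008 0.052]
pig_handl
[... 788 characters left out ...]
   ]
pastry_brush 0.65 [404. 339.] [ 0.519 -0.261  0.   ]
wrist (480, 640, 3) cam at [ 0.625 -0.081  0.385]
pig_center 0.92 [438. 223.] [0.509 0.008 0.052]
pig_handle 0.88 [528. 224.] [0.424 0.009 0.052]
pig_handle 0.66 [625. 179.] [ 0.343 -0.033  0.052]
lid_hinge 0.85 [386. 229.] [0.567 0.002 0.093]
lid_hinge 0.32 [205. 180.] [ 0.715 -0.039  0.093]
bay_home 0.89 [173.  18.] [ 0.76  -0.176  0.   ]
bay_home 0.41 [201. 179.] [ 0.748 -0.026  0.   ]
shelf 0.95 [203. 179.] [ 0.746 -0.026  0.   ]
sugar_jar 0.71 [204. 177.] [ 0.745 -0.028  0.   ]
sugar_jar 0.68 [175.  19.] [ 0.758 -0.175  0.   ]
measuring_cup 0.24 [204. 178.] [ 0.745 -0.027  0.   ]
bench_scraper 0.28 [438. 223.] [0.491 0.022 0.   ]
```

View pics/scene0.png

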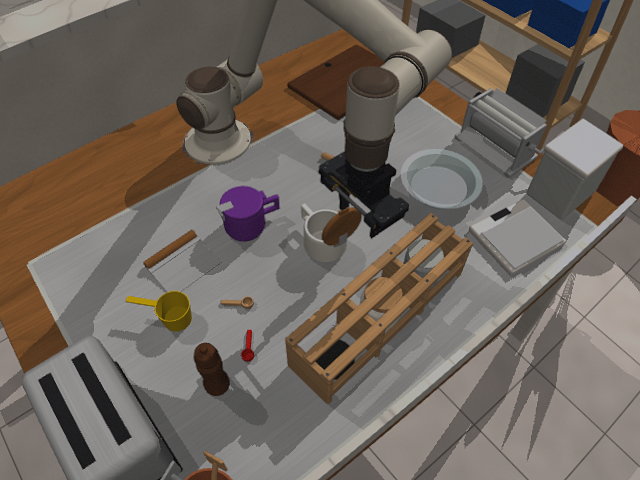

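View pics/side0.png

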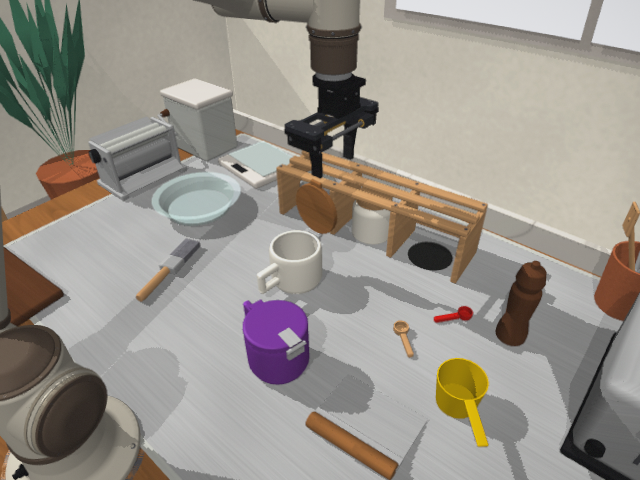

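The scene picture shows the white pig with its lid open at (327,237), the wooden spoon at (238,302), and the empty bay's dark liner at (335,355). The side picture shows the same: pig (297,260), wooden spoon (403,338), liner (430,256). The purple pig and the red spoon are the look-alikes.

```bash
python3 - <<'E'
from h import *
np.set_printoptions(precision=3,suppress=True)
s=sense();print(s['time_s'],np.array(s['ee_rot']))
c=cam('wrist');print(np.array(c['mount']))
for n in('scene','side'):
    c=cam(n)
    for r in silhouettes(n,'spoon_center')[:2]:
        ys,xs=np.nonzero(r['mask']);P=np.array([onz(c,(x,y),.008)[:2] for x,y in zip(xs,ys)])
        m=P.mean(0);w,V=np.linalg.eigh(np.cov((P-m).T));v=V[:,1];t=(P-m)@v
        if abs(t.min())<t.max(): v=-v   # long thin tail = handle side
        t=(P-m)@v
        print(n,r['score'],len(xs),'mean',m,'mid',m+v*(t.min()+t.max())/2,'len',np.ptp(t),'dir(scoop)',v)
E
```

```text
2.1 [[-0. -1.  0.]
 [-1.  0. -0.]
 [ 0. -0. -1.]]
[[ 0.002  0.956  0.294  0.081]
 [ 1.    -0.001 -0.001 -0.   ]
 [-0.     0.294 -0.956 -0.162]
 [ 0.     0.     0.     1.   ]]
scene 0.79 227 mean [ 0.627 -0.311] mid [ 0.621 -0.307] len 0.07352303800333504 dir(scoop) [ 0.775 -0.632]
scene 0.67 253 mean [ 0.517 -0.26 ] mid [ 0.513 -0.264] len 0.07639223862859071 dir(scoop) [0.604 0.797]
side 0.93 306 mean [ 0.629 -0.311] mid [ 0.622 -0.307] len 0.08220064845105762 dir(scoop) [ 0.858 -0.514]
side 0.68 356 mean [ 0.517 -0.259] mid [ 0.514 -0.263] len 0.08455665015815597 dir(scoop) [0.675 0.738]
```

>>> step_arm(linear=[[50, 20, 0], [53, 23, 0], [53, 23, 0], [53, 23, 0], [54, 23, 0], [0, 0, 25], [0, 0, 25], [0, 0, 25], [0, 0, 25], [0, 0, 0]], delta_rot=[[0, 0, 0], [0, 0, 0], [0, 0, 0], [0, 0, 0], [0, 0, 0], [0, 0, 0.175], [0, 0, 0.175], [0, 0, 0.175], [0, 0, 0.175], [0, 0, 0]], grip=[87, 87, 87, 60, 60, 50, 50, 50, 50, 50])

```text
time_s: 3.6
tcp_pos: [0.5116, -0.2627, 0.1207]
ee_rot: [[-0.643, -0.766, -0.005], [-0.766, 0.643, 0.001], [0.002, 0.004, -1.0]]
wrist_force: [-0.9, 0.6, -0.4]
gripper_width: 0.576
gripper_force: 0.0
```

```bash
cat > spoon.py <<'E'
from h import *
np.set_printoptions(precision=3,suppress=True)
s=sense();R=np.array(s['ee_rot']);t0=np.array(s['tcp_pos']);print(s['time_s'],t0,R[:,1])
c=cam('wrist');save(c,'w1.png')
for r in silhouettes('wrist','spoon_center')[:2]:
    ys,xs=np.nonzero(r['mask']);P=np.array([onz(c,(x,y),.009)[:2] for x,y in zip(xs,ys)])
    m=P.mean(0);w,V=np.linalg.eigh(np.cov((P-m).T));v=V[:,1];t=(P-m)@v
    if abs(t.min())<t.max(): v=-v
    t=(P-m)@v
    mid=m+v*(t.min()+t.max())/2
    print(r['score'],len(xs),r['point'],'mid',mid,'len',np.ptp(t),'dir',v,'ang',np.degrees(np.arctan2(v[1],v[0])),'delta tool',R.T@np.array([*(mid-t0[:2]),0]))
E
python3 spoon.py
```

```text
3.6 [ 0.512 -0.263  0.121] [-0.766  0.643  0.004]
0.88 2015 [165.6, 272.4] mid [ 0.62  -0.306] len 0.08251328750743914 dir [ 0.821 -0.571] ang -34.7981250930405 delta tool [-0.036 -0.111 -0.001]
0.78 1940 [317.0, 245.7] mid [ 0.513 -0.263] len 0.08103642931140943 dir [0.649 0.761] ang 49.569914682604704 delta tool [-0.001 -0.001 -0.   ]
```

View pics/w1.png

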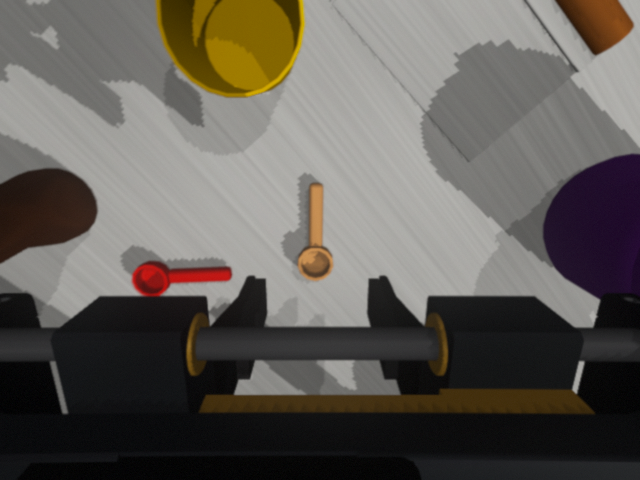

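The wrist view shows the wooden spoon at (317,233), lined up between the fingers. The red one at (190,273) is clear of them. I'll descend and grip.

>>> step_arm(linear=[[1, 0, 30], [0, 0, 35], [0, 0, 30], [0, 0, 16], [0, 0, 5], [0, 0, 0], [0, 0, 0], [0, 0, 0], [0, 0, 0], [0, 0, 0]], delta_rot=[[0, 0, 0], [0, 0, 0], [0, 0, 0], [0, 0, 0], [0, 0, 0], [0, 0, 0], [0, 0, 0], [0, 0, 0], [0, 0, 0], [0, 0, 0]], grip=[40, 40, 40, 40, 40, 0, 0, 0, 0, 0])

```text
time_s: 4.95
tcp_pos: [0.5126, -0.2638, 0.0071]
ee_rot: [[-0.644, -0.765, 0.001], [-0.765, 0.644, -0.0], [-0.0, -0.001, -1.0]]
wrist_force: [-0.2, 0.8, 4.2]
gripper_width: 0.114
gripper_force: 30.0
```

>>> step_arm(linear=[[0, 0, -25], [0, 0, -45], [0, 0, -50], [0, 0, -40], [0, 0, -10], [8, 53, 0], [9, 53, 0], [9, 53, 0], [9, 53, 0], [8, 52, 0]], delta_rot=[[0, 0, 0], [0, 0, 0.173], [0, 0, 0.173], [0, 0, 0.173], [0, 0, 0.173], [0, 0, 0.173], [0, 0, 0], [0, 0, 0], [0, 0, 0], [0, 0, 0]], grip=[0, 0, 0, 0, 0, 0, 0, 0, 0, 0])

```text
time_s: 6.2
tcp_pos: [0.4582, -0.0007, 0.1766]
ee_rot: [[-1.0, -0.006, 0.0], [-0.006, 1.0, 0.0], [-0.0, 0.0, -1.0]]
wrist_force: [0.9, 0.0, 0.4]
gripper_width: 0.118
gripper_force: 30.0
```

```bash
cat > pig.py <<'E'
from h import *
np.set_printoptions(precision=3,suppress=True)
s=sense();R=np.array(s['ee_rot']);t0=np.array(s['tcp_pos']);print(s['time_s'],t0,s['gripper_width'],s['gripper_force']);print(R)
import sys
c=cam('wrist');save(c,sys.argv[1])
for k,z in (('pig_center',.052),('pig_handle',.052),('lid_hinge',.093)):
    for r in landmark_of('wrist',k)[:2]: print(k,round(r['score'],2),np.round(r['point']),onz(c,r['point'],z))
E
python3 pig.py w2.png
```

```text
6.2 [ 0.458 -0.001  0.177] 0.11814771301305284 29.997591376304626
[[-1.    -0.006  0.   ]
 [-0.006  1.     0.   ]
 [-0.     0.    -1.   ]]
pig_center 0.83 [321. 289.] [0.514 0.003 0.052]
pig_handle 0.96 [273.  79.] [ 0.346 -0.034  0.052]
pig_handle 0.62 [330. 187.] [0.425 0.009 0.052]
lid_hinge 0.92 [316. 371.] [ 0.567 -0.001  0.093]
lid_hinge 0.57 [27. 20.] [ 0.32  -0.174  0.093]
```

View pics/w2.png

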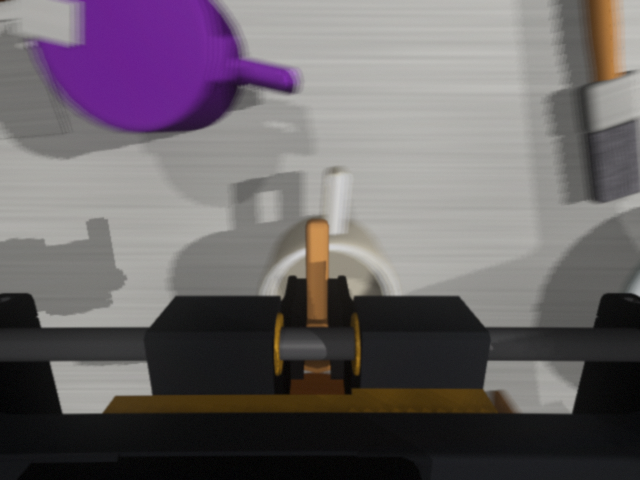

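The spoon is held (317,260), the pig's mouth shows behind it, and the handle is at (335,190). Handle, centre and hinge agree on an axis at (0.512, 0.003) with yaw of about -4°.

>>> step_arm(linear=[[-27, 2, 0], [-27, 2, 0], [0, 0, 10], [0, 0, 30], [0, 0, 30], [0, 0, 30], [0, 0, 20], [0, 0, 5], [0, 0, 0], [0, 0, 0]], delta_rot=[[0, 0, 0.06], [0, 0, 0], [0, 0, 0], [0, 0, 0], [0, 0, 0], [0, 0, 0], [0, 0, 0], [0, 0, 0], [0, 0, 0], [0, 0, 0]], grip=[0, 0, 0, 0, 0, 0, 0, 0, 0, 0])

```text
time_s: 7.65
tcp_pos: [0.5134, 0.0004, 0.0525]
ee_rot: [[-0.999, 0.054, 0.002], [0.054, 0.999, 0.0], [-0.002, 0.001, -1.0]]
wrist_force: [0.0, -0.3, 0.0]
gripper_width: 0.118
gripper_force: 30.0
```

>>> step_arm(linear=[[0, 0, 0], [0, 0, 0], [0, 0, 0], [0, 0, -20], [0, 0, -40], [0, 0, -45], [0, 0, -45], [0, 0, -40], [0, 0, -10], [0, 0, 0]], delta_rot=[[0, 0, 0], [0, 0, 0], [0, 0, 0], [0, 0, 0], [0, 0, 0], [0, 0, 0], [0, 0, 0], [0, 0, 0], [0, 0, 0], [0, 0, 0]], grip=[30, 30, 30, 30, 30, 30, 30, 0, 0, 0])

```text
time_s: 8.9
tcp_pos: [0.5127, 0.0006, 0.2515]
ee_rot: [[-0.999, 0.054, 0.0], [0.054, 0.999, 0.001], [-0.0, 0.001, -1.0]]
wrist_force: [-0.8, -0.4, -1.5]
gripper_width: 0.091
gripper_force: 0.0
```

```bash
python3 - <<'E'
from h import *
s=sense();print(s['time_s'],s['tcp_pos'],s['gripper_width'])
a=cam('scene');b=cam('side')
x=cv2.resize(a['img'][170:320,240:440],(800,600));y=b['img'][150:300,220:420]
y=cv2.resize(y,(800,600))
cv2.imwrite('pics/m1.png',cv2.resize(np.vstack([x,y]),(533,600*4//3//1))[:800,:,::-1][:,:,:] if 0 else cv2.resize(np.hstack([x,y]),(800,300))[:,:,::-1])
E
```

```text
8.9 [0.51267139 0.000603   0.25151057] 0.09070361899717802
```

View pics/m1.png

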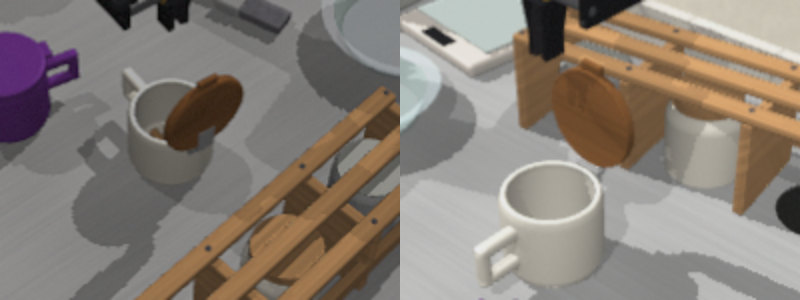

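The left half (scene crop) shows the spoon inside the crock at (155,132) and the lid leaning back at (205,110). Next I go behind the lid and sweep it shut.

>>> step_arm(linear=[[-40, 0, 0], [-55, 0, 0], [-55, 0, 0], [0, 0, 30], [0, 0, 46], [0, 0, 0], [15, 0, 0], [15, 0, 0], [15, 0, 0], [15, 0, 0]], delta_rot=[[0, 0, 0], [0, 0, 0], [0, 0, 0], [0, 0, 0], [0, 0, 0], [0, 0, 0], [0, 0, 0], [0, 0, 0], [0, 0, 0], [0, 0, 0]], grip=[0, 0, 0, 0, 0, 0, 0, 0, 0, 0])

```text
time_s: 10.25
tcp_pos: [0.603, -0.0044, 0.1774]
ee_rot: [[-0.999, 0.054, 0.002], [0.054, 0.999, -0.0], [-0.002, -0.0, -1.0]]
wrist_force: [-0.1, 0.7, -0.2]
gripper_width: 0.002
gripper_force: 0.0
```

>>> step_arm(linear=[[15, 0, 0], [15, 0, 0], [15, 0, 0], [15, 0, 0], [15, 0, 0], [15, 0, 0], [15, 0, 0], [15, 0, 0], [15, 0, 0], [0, 0, 0]], delta_rot=[[0, 0, 0], [0, 0, 0], [0, 0, 0], [0, 0, 0], [0, 0, 0], [0, 0, 0], [0, 0, 0], [0, 0, 0], [0, 0, 0], [0, 0, 0]], grip=[0, 0, 0, 0, 0, 0, 0, 0, 0, 0])

```text
time_s: 11.5
tcp_pos: [0.4669, 0.0029, 0.1758]
ee_rot: [[-0.999, 0.054, 0.0], [0.054, 0.999, 0.0], [-0.0, 0.0, -1.0]]
wrist_force: [1.2, 0.8, 0.2]
gripper_width: 0.002
gripper_force: 0.0
```

```bash
python3 - <<'E'
from h import *
s=sense();print(s['time_s'],s['tcp_pos'],s['gripper_width'],s['wrist_force'])
a=cam('scene');b=cam('side')
f=lambda i:cv2.resize(i,(400,300))
cv2.imwrite('pics/m2.png',np.hstack([f(a['img'][170:320,240:440]),f(b['img'][150:300,220:420])])[:,:,::-1])
E
```

```text
11.5 [0.46691507 0.00292305 0.17576917] 0.0024852669953381364 [1.1672253  0.82133689 0.24249257]
```

View pics/m2.png

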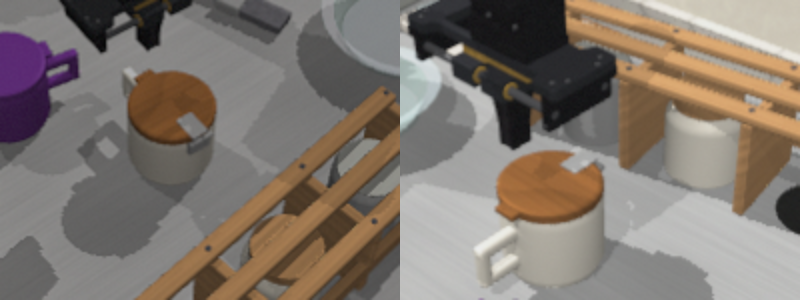

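The lid is shut and the pig hasn't moved: lid at (172,105) in the left crop, (550,187) in the right. Next I grip the handle from above.

>>> step_arm(linear=[[25, 2, 0], [18, 1, 0], [0, 0, 20], [0, 0, 35], [0, 0, 35], [0, 0, 30], [0, 0, 12], [0, 0, 0], [0, 0, 0], [0, 0, 0]], delta_rot=[[0, 0, 0], [0, 0, 0.015], [0, 0, 0], [0, 0, 0], [0, 0, 0], [0, 0, 0], [0, 0, 0], [0, 0, 0], [0, 0, 0], [0, 0, 0]], grip=[50, 50, 50, 50, 50, 50, 50, 50, 0, 0])

```text
time_s: 12.85
tcp_pos: [0.426, 0.0086, 0.0446]
ee_rot: [[-0.998, 0.069, 0.002], [0.069, 0.998, 0.001], [-0.002, 0.001, -1.0]]
wrist_force: [0.5, 0.2, -0.5]
gripper_width: 0.423
gripper_force: 0.0
```

>>> step_arm(linear=[[0, 0, 0], [0, 0, 0]], delta_rot=[[0, 0, 0], [0, 0, 0]], grip=[0, 0])

```text
time_s: 13.1
tcp_pos: [0.4254, 0.0083, 0.0439]
ee_rot: [[-0.998, 0.069, 0.001], [0.069, 0.998, 0.0], [-0.001, 0.0, -1.0]]
wrist_force: [0.5, 0.2, 0.5]
gripper_width: 0.201
gripper_force: 0.0
```

>>> step_arm(linear=[[0, 0, 0], [0, 0, 0], [-0.5, 9, 0], [-0.5, 9, 0], [-0.5, 9, 0], [-0.5, 9, 0], [-0.5, 9, 0], [0, 0, 0]], delta_rot=[[0, 0, 0], [0, 0, 0], [0, 0, 0.105], [0, 0, 0.105], [0, 0, 0.105], [0, 0, 0.105], [0, 0, 0.105], [0, 0, 0]], grip=[0, 0, 0, 0, 0, 0, 0, 0])

```text
time_s: 14.1
tcp_pos: [0.4375, 0.0491, 0.0436]
ee_rot: [[-0.827, 0.562, -0.005], [0.562, 0.827, -0.003], [0.003, -0.005, -1.0]]
wrist_force: [-5.2, -3.7, 9.7]
gripper_width: 0.155
gripper_force: 30.1
```

>>> step_arm(linear=[[-8, -5, 0], [-15, -9, 0], [-15, -9, 0], [-15, -9, 0], [-15, -9, 0], [-15, -9, 0], [-8, -5, 0], [0, 0, 0]], delta_rot=[[0, 0, 0], [0, 0, 0], [0, 0, 0], [0, 0, 0], [0, 0, 0], [0, 0, 0], [0, 0, 0], [0, 0, 0]], grip=[0, 0, 0, 0, 0, 0, 0, 0])

```text
time_s: 15.1
tcp_pos: [0.4853, -0.0466, 0.0438]
ee_rot: [[-0.828, 0.56, 0.002], [0.56, 0.828, -0.0], [-0.002, 0.001, -1.0]]
wrist_force: [1.2, -2.0, 1.2]
gripper_width: 0.156
gripper_force: 30.0
```

```bash
cat > pig2.py <<'E'
from h import *
np.set_printoptions(precision=3,suppress=True)
s=sense();print(s['time_s'],s['tcp_pos'],s['gripper_width'],s['wrist_force'])
for n in('scene','side'):
    c=cam(n)
    for k,z in (('pig_center',.052),('pig_handle',.052),('lid_hinge',.093)):
        for r in landmark_of(n,k)[:2]: print(n,k,round(r['score'],2),np.round(r['point']),onz(c,r['point'],z))
E
python3 pig2.py
```

```text
15.1 [ 0.485 -0.047  0.044] 0.1564879188384744 [ 1.15  -2.015  1.192]
scene pig_center 0.91 [242. 217.] [ 0.336 -0.126  0.052]
scene pig_center 0.45 [375. 318.] [ 0.761 -0.056  0.052]
scene pig_handle 0.66 [273. 204.] [ 0.349 -0.04   0.052]
scene pig_handle 0.56 [302. 239.] [ 0.487 -0.05   0.052]
scene lid_hinge 0.88 [302. 281.] [ 0.604 -0.138  0.093]
scene lid_hinge 0.7 [218. 208.] [ 0.307 -0.173  0.093]
side pig_handle 0.97 [310. 277.] [ 0.492 -0.054  0.052]
side pig_handle 0.75 [251. 313.] [ 0.349 -0.035  0.052]
side lid_hinge 0.94 [375. 247.] [ 0.609 -0.125  0.093]
side lid_hinge 0.9 [294. 346.] [ 0.321 -0.171  0.093]
```

>>> step_arm(linear=[[-8, -5, 0], [-15, -9, 0], [-15, -9, 0], [-15, -9, 0], [-15, -9, 0], [-15, -9, 0], [-9, -7, 0], [0, 0, 0]], delta_rot=[[0, 0, 0], [0, 0, 0], [0, 0, 0], [0, 0, 0], [0, 0, 0], [0, 0, 0], [0, 0, 0], [0, 0, 0]], grip=[0, 0, 0, 0, 0, 0, 0, 0])

```text
time_s: 16.5
tcp_pos: [0.5286, -0.1449, 0.0438]
ee_rot: [[-0.829, 0.56, -0.001], [0.56, 0.829, 0.0], [0.001, -0.0, -1.0]]
wrist_force: [-0.1, -1.5, 4.3]
gripper_width: 0.158
gripper_force: 30.0
```

>>> step_arm(linear=[[-0.4, -8.7, 0], [-0.4, -8.7, 0], [-0.4, -8.7, 0], [-0.4, -8.7, 0], [-0.4, -8.7, 0], [-0.4, -8.7, 0], [-0.4, -8.7, 0], [0, 0, 0]], delta_rot=[[0, 0, -0.101], [0, 0, -0.101], [0, 0, -0.101], [0, 0, -0.101], [0, 0, -0.101], [0, 0, -0.101], [0, 0, -0.101], [0, 0, 0]], grip=[0, 0, 0, 0, 0, 0, 0, 0])

```text
time_s: 17.5
tcp_pos: [0.5123, -0.202, 0.0438]
ee_rot: [[-0.994, -0.114, -0.004], [-0.114, 0.994, 0.001], [0.004, 0.002, -1.0]]
wrist_force: [-3.9, 2.9, 8.4]
gripper_width: 0.159
gripper_force: 30.0
```

>>> step_arm(linear=[[0, 0, 0], [0, 0, 0], [0, 0, 0], [0, 0, -15], [0, 0, -35], [0, 0, -45], [0, 0, -45], [0, 0, -25], [0, 0, 0]], delta_rot=[[0, 0, 0], [0, 0, 0], [0, 0, 0], [0, 0, 0], [0, 0, 0], [0, 0, 0], [0, 0, 0], [0, 0, 0], [0, 0, 0]], grip=[50, 50, 50, 50, 50, 50, 50, 50, 50])

```text
time_s: 18.62
tcp_pos: [0.5155, -0.2031, 0.212]
ee_rot: [[-0.994, -0.113, 0.007], [-0.113, 0.994, -0.001], [-0.006, -0.002, -1.0]]
wrist_force: [-0.2, 0.4, -1.4]
gripper_width: 0.577
gripper_force: 0.0
```

```bash
python3 pig.py w3.png; cat > bay.py <<'E'
from h import *
np.set_printoptions(precision=3,suppress=True)
for n in('scene','side','wrist'):
    c=cam(n)
    for k,z in (('bay_home',0),('shelf',0),('pig_handle',.052),('lid_hinge',.093)):
        for r in landmark_of(n,k)[:2]: print(n,k,round(r['score'],2),np.round(r['point']),onz(c,r['point'],z))
E
python3 bay.py
```

```text
18.625 [ 0.515 -0.203  0.212] 0.5773533292570242 0.0
[[-0.994 -0.113  0.007]
 [-0.113  0.994 -0.001]
 [-0.006 -0.002 -1.   ]]
pig_handle 0.94 [558.  31.] [ 0.345 -0.032  0.052]
pig_handle 0.91 [319. 212.] [ 0.511 -0.202  0.052]
lid_hinge 0.93 [320. 374.] [ 0.655 -0.184  0.093]
lid_hinge 0.63 [319. 212.] [ 0.501 -0.203  0.093]
scene bay_home 0.97 [331. 357.] [ 0.755 -0.175  0.   ]
scene bay_home 0.64 [296. 310.] [ 0.612 -0.163  0.   ]
scene shelf 0.78 [378. 317.] [ 0.746 -0.025  0.   ]
scene shelf 0.27 [353. 170.] [0.348 0.241 0.   ]
scene pig_handle 0.71 [256. 280.] [ 0.515 -0.204  0.052]
scene lid_hinge 0.76 [297. 312.] [ 0.659 -0.195  0.093]
side bay_home 0.59 [432. 255.] [ 0.764 -0.18   0.   ]
side pig_handle 0.93 [249. 312.] [ 0.349 -0.031  0.052]
side pig_handle 0.87 [385. 306.] [ 0.52  -0.212  0.052]
side lid_hinge 0.64 [294. 347.] [ 0.321 -0.173  0.093]
wrist pig_handle 0.93 [558.  36.] [ 0.347 -0.032  0.052]
wrist pig_handle 0.62 [319. 215.] [ 0.511 -0.201  0.052]
wrist lid_hinge 0.84 [320. 378.] [ 0.654 -0.184  0.093]
```

View pics/w3.png

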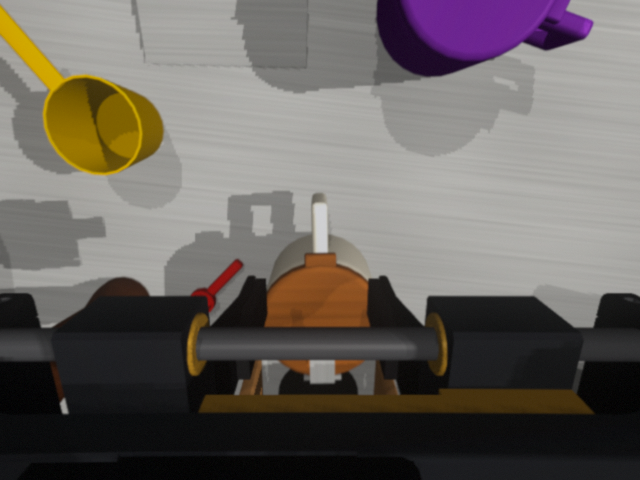

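The handle is at (319,212), the lid is shut at (318,315), and the bay's uprights at (252,385) and (385,385) straddle the pig symmetrically. I'll regrasp with a 28° tilt so the gripper body stays clear of the shelf.

>>> step_arm(linear=[[0, 0, 0], [0, 0, 0], [0, 0, 0], [40, 0, 0], [40, 0, 0], [0, 0, 0]], delta_rot=[[0, -0.163, 0], [0, -0.163, 0], [0, -0.163, 0], [0, 0, 0], [0, 0, 0], [0, 0, 0]], grip=[50, 50, 50, 50, 50, 50])

```text
time_s: 20.32
tcp_pos: [0.4412, -0.2107, 0.1697]
ee_rot: [[-0.879, -0.111, 0.464], [-0.097, 0.994, 0.053], [-0.467, 0.002, -0.884]]
wrist_force: [0.3, -0.9, 1.0]
gripper_width: 0.576
gripper_force: 0.0
```

>>> step_arm(linear=[[-6, 0, 20], [0, 0, 35], [0, 0, 35], [0, 0, 35], [0, 0, 20], [0, 0, 6], [0, 0, 0], [0, 0, 0], [0, 0, 0], [0, 0, 0]], delta_rot=[[0, 0, 0], [0, 0, 0], [0, 0, 0], [0, 0, 0], [0, 0, 0], [0, 0, 0], [0, 0, 0], [0, 0, 0], [0, 0, 0], [0, 0, 0]], grip=[50, 50, 50, 50, 50, 50, 50, 0, 0, 0])

```text
time_s: 21.58
tcp_pos: [0.5199, -0.2023, 0.0412]
ee_rot: [[-0.877, -0.113, 0.468], [-0.1, 0.994, 0.053], [-0.471, -0.0, -0.882]]
wrist_force: [-0.5, -0.5, -0.2]
gripper_width: 0.319
gripper_force: 0.0
```

>>> step_arm(linear=[[0, 0, 0], [0, 0, 0], [0, 0, 0]], delta_rot=[[0, 0, 0], [0, 0, 0], [0, 0, 0]], grip=[0, 0, 0])

```text
time_s: 21.95
tcp_pos: [0.5197, -0.202, 0.0407]
ee_rot: [[-0.877, -0.113, 0.467], [-0.1, 0.994, 0.053], [-0.47, 0.0, -0.883]]
wrist_force: [-2.2, 2.5, 4.1]
gripper_width: 0.156
gripper_force: 30.0
```

>>> step_arm(linear=[[-6.6, 0, 3.5], [-13.2, 0, 7], [-13.2, 0, 7], [-13.2, 0, 7], [-13.2, 0, 7], [-13.2, 0, 7], [-13.2, 0, 7], [-13.2, 0, 7], [-6.6, 0, 3.5], [0, 0, 0]], delta_rot=[[0, 0, 0], [0, 0, 0], [0, 0, 0], [0, 0, 0], [0, 0, 0], [0, 0, 0], [0, 0, 0], [0, 0, 0], [0, 0, 0], [0, 0, 0]], grip=[0, 0, 0, 0, 0, 0, 0, 0, 0, 0])

```text
time_s: 23.2
tcp_pos: [0.6389, -0.1889, 0.0408]
ee_rot: [[-0.877, -0.112, 0.467], [-0.099, 0.994, 0.053], [-0.47, -0.0, -0.883]]
wrist_force: [-0.9, 0.5, 2.6]
gripper_width: 0.153
gripper_force: 29.9
```

```bash
python3 bay.py; python3 - <<'E'
from h import *
a=cam('scene');b=cam('side')
f=lambda i:cv2.resize(i,(400,400))
cv2.imwrite('pics/m3.png',np.hstack([f(a['img'][230:410,220:400]),f(b['img'][180:330,350:500])])[:,:,::-1])
E
```

```text
scene shelf 0.9 [379. 316.] [ 0.744 -0.021  0.   ]
scene pig_handle 0.58 [293. 313.] [ 0.637 -0.19   0.052]
scene lid_hinge 0.73 [339. 348.] [ 0.78  -0.178  0.093]
scene lid_hinge 0.53 [220. 209.] [ 0.313 -0.173  0.093]
side pig_handle 0.96 [409. 272.] [ 0.629 -0.197  0.052]
side pig_handle 0.64 [254. 314.] [ 0.351 -0.041  0.052]
side lid_hinge 0.89 [437. 216.] [ 0.782 -0.166  0.093]
side lid_hinge 0.61 [292. 348.] [ 0.317 -0.171  0.093]
wrist pig_handle 0.65 [314. 307.] [ 0.632 -0.191  0.052]
```

View pics/m3.png

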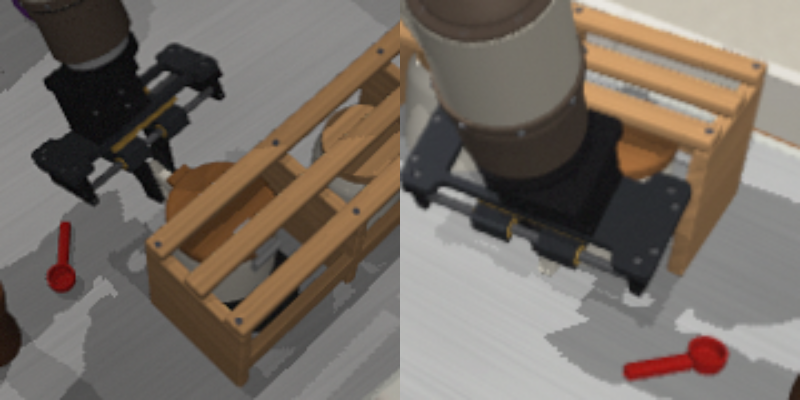

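The pig is entering the bay squarely: lid at (225,215) in the left crop, with even gaps to the uprights. I'll push the rest gently and watch the force.

>>> step_arm(linear=[[-7, 0, 3.7], [-7, 0, 3.7], [-7, 0, 3.7], [-5.3, 0, 2.8], [-3.5, 0, 1.9], [0, 0, 0]], delta_rot=[[0, 0, 0], [0, 0, 0], [0, 0, 0], [0, 0, 0], [0, 0, 0], [0, 0, 0]], grip=[0, 0, 0, 0, 0, 0])

```text
time_s: 24.8
tcp_pos: [0.6708, -0.1851, 0.0407]
ee_rot: [[-0.878, -0.112, 0.465], [-0.099, 0.994, 0.053], [-0.468, 0.001, -0.884]]
wrist_force: [-4.5, -0.9, 5.4]
gripper_width: 0.155
gripper_force: 29.9
```

>>> step_arm(linear=[[-2.6, 0, 1.4], [-2.6, 0, 1.4], [0, 0, 0]], delta_rot=[[0, 0, 0], [0, 0, 0], [0, 0, 0]], grip=[0, 0, 0])

```text
time_s: 25.18
tcp_pos: [0.6764, -0.1845, 0.0407]
ee_rot: [[-0.878, -0.112, 0.465], [-0.099, 0.994, 0.053], [-0.468, 0.001, -0.884]]
wrist_force: [-5.9, -0.6, 6.4]
gripper_width: 0.157
gripper_force: 29.9
```

>>> step_arm(linear=[[-1.8, 0, 0.9], [-1.8, 0, 0.9], [0, 0, 0]], delta_rot=[[0, 0, 0], [0, 0, 0], [0, 0, 0]], grip=[0, 0, 0])

```text
time_s: 25.55
tcp_pos: [0.6802, -0.184, 0.0407]
ee_rot: [[-0.879, -0.112, 0.464], [-0.099, 0.994, 0.053], [-0.467, 0.001, -0.884]]
wrist_force: [-5.9, -0.6, 7.5]
gripper_width: 0.157
gripper_force: 29.9
```

>>> step_arm(linear=[[-1.8, 0, 1], [-1.8, 0, 1], [0, 0, 0]], delta_rot=[[0, 0, 0], [0, 0, 0], [0, 0, 0]], grip=[0, 0, 0])

```text
time_s: 25.92
tcp_pos: [0.6838, -0.1836, 0.0407]
ee_rot: [[-0.879, -0.112, 0.464], [-0.099, 0.994, 0.054], [-0.467, 0.001, -0.884]]
wrist_force: [-7.7, -1.3, 8.0]
gripper_width: 0.156
gripper_force: 29.9
```

>>> step_arm(linear=[[-1.8, 0, 1], [-1.8, 0, 1], [0, 0, 0]], delta_rot=[[0, 0, 0], [0, 0, 0], [0, 0, 0]], grip=[0, 0, 0])

```text
time_s: 26.3
tcp_pos: [0.6841, -0.1835, 0.0405]
ee_rot: [[-0.882, -0.113, 0.458], [-0.099, 0.994, 0.055], [-0.461, 0.003, -0.887]]
wrist_force: [-20.7, -2.8, 19.1]
gripper_width: 0.155
gripper_force: 30.0
```

>>> step_arm(linear=[[-1.8, 0, 1], [0, 0, 0]], delta_rot=[[0, 0, 0], [0, 0, 0]], grip=[0, 0])

```text
time_s: 26.55
tcp_pos: [0.6845, -0.1834, 0.0402]
ee_rot: [[-0.883, -0.113, 0.455], [-0.098, 0.994, 0.055], [-0.459, 0.004, -0.889]]
wrist_force: [-25.0, -2.8, 22.7]
gripper_width: 0.156
gripper_force: 30.0
```

Contact with the back rail: the force rose sharply and motion stopped. I'll relax the push, open and withdraw.

>>> step_arm(linear=[[1.7, 0, -0.9], [1.3, 0, -0.7], [0, 0, 0], [0, 0, 0], [0, 0, 0], [0, 0, 0], [0, 0, 0]], delta_rot=[[0, 0, 0], [0, 0, 0], [0, 0, 0], [0, 0, 0], [0, 0, 0], [0, 0, 0], [0, 0, 0]], grip=[0, 0, 0, 50, 50, 50, 50])

```text
time_s: 27.42
tcp_pos: [0.6889, -0.1829, 0.0402]
ee_rot: [[-0.877, -0.113, 0.466], [-0.1, 0.994, 0.053], [-0.469, 0.0, -0.883]]
wrist_force: [-0.4, -0.5, -0.7]
gripper_width: 0.516
gripper_force: 0.0
```

>>> step_arm(linear=[[0, 0, -10], [0, 0, -25], [0, 0, -40], [0, 0, -40], [0, 0, -40], [20, 0, -20], [0, 0, 0]], delta_rot=[[0, 0, 0], [0, 0, 0], [0, 0, 0], [0, 0, 0], [0, 0, 0], [0, 0, 0], [0, 0, 0]], grip=[50, 50, 50, 50, 50, 50, 50])

```text
time_s: 28.3
tcp_pos: [0.5884, -0.1946, 0.1879]
ee_rot: [[-0.876, -0.112, 0.469], [-0.099, 0.994, 0.052], [-0.472, -0.001, -0.881]]
wrist_force: [0.5, -0.1, -0.2]
gripper_width: 0.575
gripper_force: 0.0
```

```bash
python3 bay.py; python3 - <<'E'
from h import *
s=sense();print(s['time_s'],s['tcp_pos'],s['wrist_force'])
a=cam('scene');b=cam('side')
f=lambda i:cv2.resize(i,(400,400))
cv2.imwrite('pics/m4.png',np.hstack([f(a['img'][230:410,240:420]),f(b['img'][180:330,350:500])])[:,:,::-1])
save(cam('wrist'),'w4.png')
E
```

```text
scene shelf 0.82 [380. 315.] [ 0.744 -0.018  0.   ]
scene shelf 0.67 [376. 316.] [ 0.739 -0.028  0.   ]
scene pig_handle 0.65 [275. 198.] [ 0.337 -0.025  0.052]
scene pig_handle 0.58 [305. 326.] [ 0.68  -0.189  0.052]
scene lid_hinge 0.61 [355. 361.] [ 0.823 -0.172  0.093]
side bay_home 0.49 [431. 258.] [ 0.755 -0.183  0.   ]
side pig_handle 0.83 [250. 312.] [ 0.35  -0.032  0.052]
side pig_handle 0.72 [420. 257.] [ 0.685 -0.188  0.052]
side lid_hinge 0.88 [295. 347.] [ 0.321 -0.174  0.093]
wrist shelf 0.17 [445. 249.] [ 0.737 -0.024  0.   ]
wrist pig_handle 0.59 [317. 233.] [ 0.677 -0.184  0.052]
wrist lid_hinge 0.24 [ 80. 154.] [ 0.585 -0.345  0.093]
29.05 [ 0.58959372 -0.19433861  0.18560467] [-0.63748468  0.12496963  0.44131162]
```

View pics/m4.png

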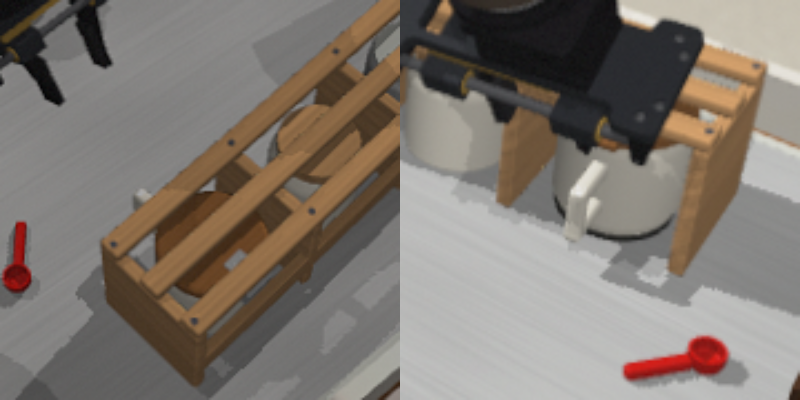

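>>> step_arm(linear=[[30, 0, -50], [30, 0, -50], [30, 0, -40], [0, 0, 0]], delta_rot=[[0, 0, 0], [0, 0, 0], [0, 0, 0], [0, 0, 0]], grip=[50, 50, 50, 50])

```text
time_s: 29.7
tcp_pos: [0.4439, -0.2112, 0.27]
ee_rot: [[-0.875, -0.111, 0.472], [-0.099, 0.994, 0.051], [-0.475, -0.002, -0.88]]
wrist_force: [0.3, -0.3, -0.2]
gripper_width: 0.573
gripper_force: 0.0
```

```bash
python3 - <<'E'
from h import *
np.set_printoptions(precision=3,suppress=True)
s=sense();print(s['time_s'],s['tcp_pos'])
b=cam('side');w=cam('wrist')
# expected base circle if pig axis at home, in both views
for h in((.760,-.176,0),):
    for n,c in(('side',b),('wrist',w)): print(n,[np.round(proj(c,(h[0]+r*np.cos(t),h[1]+r*np.sin(t),0))).tolist() for r in(.05,.054) for t in(np.pi,-2.3)])
f=lambda i:cv2.resize(i,(400,480),interpolation=cv2.INTER_CUBIC)
cv2.imwrite('pics/m5.png',np.hstack([f(b['img'][195:285,390:465]),cv2.resize(w['img'],(400,480))])[:,:,::-1])
E
```

```text
29.7 [ 0.444 -0.211  0.27 ]
side [[418.0, 267.0], [437.0, 270.0], [417.0, 268.0], [438.0, 271.0]]
wrist [[320.0, 253.0], [295.0, 258.0], [321.0, 251.0], [294.0, 257.0]]
```

View pics/m5.png

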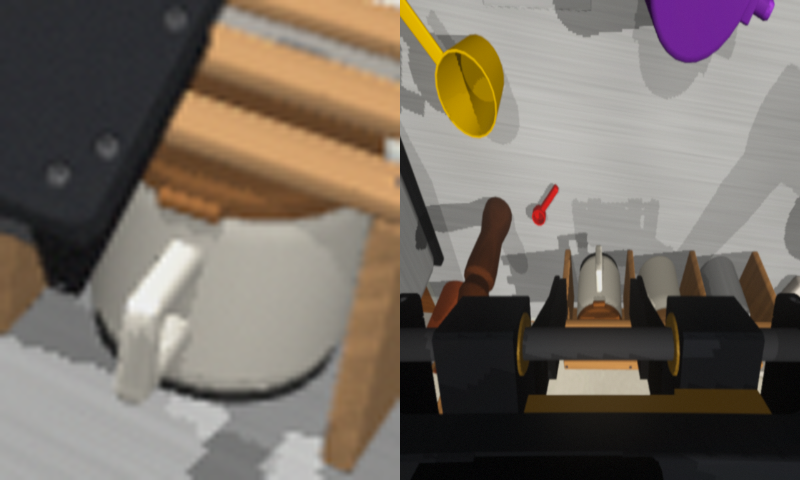

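The last picture shows the pig upright in the right-hand bay at (600,285), centred between the uprights with its handle facing out and its lid shut. Nothing else has been disturbed. I'm handing it in.

```bash
python3 -c "
from station import finish_job
print(finish_job())"
```

```text
the job is handed in; nothing more can be done
None
```

The job is handed in: the wooden spoon is in the salt pig and its lid is shut. The pig was slid into the empty right-hand bay, handle out, until it met firm resistance where the back rail should be. It took about 30 s, and nothing else looked moved in the last pictures.

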